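# Screw a keyed elbow into a clamped valve port

## Task

Lift the orange elbow out of its grey stand, set its brass shank in the slanted port of the clamped blue valve with the key in the brass slot, and screw it clockwise: the resistance rises near the end; stop with the outlet pointing along the white line on the black collar, not well past it. Let go with its flange fully down on the brass insert, and leave the oil bottle, tape roll and spanner where they are.

Things in the scene. Friction and masses are not known exactly. Their poses are not given: they have to be found in the camera images.
- elbow: Loose orange elbow with brass shank, 0.16 kg. Origin: centre of the shank's foot; z up the shank, x along the outlet. Shank 26 mm diameter, z 0-30 mm, foot tapered over 6 mm. Key 8 mm wide on the +x side (under the outlet), to 20.5 mm from the axis, z 10-30 mm, with a 5 mm wide nose from z = 5 mm. Flange 48 mm diameter, z 30-36 mm, above it a neck.
- elbow_head (a point): Grip point on the elbow's axis, at z = 74 mm in its frame, in the middle of the upper part of its orange head: a block 32 mm (x) by 30 mm (y), z 40-92 mm, with flat faces at y = -15 and +15 mm to grip.
- outlet_tip (a point): End of the elbow's barbed outlet tube (15 to 24 mm thick), at x = 90, z = 52 mm in the elbow's frame.
- fitting_stand: Fixed grey plastic stand, foot 100 x 90 mm, 40 mm high; origin on the bench under the elbow's axis. The shank hangs in a square 29 mm hole with an 11 mm key slot towards the stand's +x; the elbow's flange rests on the top. The elbow lifts out straight up (30 mm).
- valve_block: Fixed steel base plate 150 x 120 x 12 mm with the blue valve body clamped on it; origin on the bench, its -x side faces the robot. The port leans 30 degrees from vertical towards the block's -x; the mouth is 120 mm above the bench.
- port_collar: Fixed black-coated steel collar round the port, 74 mm outside diameter, 58 mm inside. Origin at the centre of its top face; z points out of the port along the port axis (30 degrees from vertical), x points across the collar to the white line (7 mm wide, on its top and down its side).
- thread (a joint): Turn c (rad) of the port's brass insert on its thread; grows clockwise seen from outside, takes 0.09 N m, ends at 1.1 where the seal is met. Insert: 57 mm outside, bore 29 mm, open key slot 11 mm wide at angle 1.3 - c - e (e = joint insert) from port_collar's x, counter-clockwise about its z. Its top face lies 6 mm - 3.5 mm/rad * c above the collar's.
- insert (a joint): Further clockwise turn e (rad) of the same insert against its seal, once c has reached 1.1: takes 0.24 N m plus 0.5 N m/rad, stays where it is left near the line. 0 at the start; the slot points at the white line at e = 0.2; end stop at 0.65.
- slot_mouth (a point): Middle of the insert's key slot, level with the insert's top face, 18 mm from the port axis; it moves with the insert. Seated, the elbow's flange rests on the insert's top face.
- oil_bottle: Bystander: small amber dropper bottle, 102 mm high, 34 mm wide; origin at its underside.
- tape_roll: Bystander: roll of yellow tape lying flat, 62 mm diameter, 18 mm high; origin at its underside.
- spanner: Bystander: steel combination spanner lying flat, 230 mm long, 33 mm wide; origin at its underside.

How it is judged:
By the outcome, as a careful person would: the job done as asked, in the order asked, and still so for the second after the job is handed in, with the robot touching nothing.
It also fails if it takes over 48 s, if anything falls off the work surface, if the arm or the gripper's body presses on something with over 40 N, if the wrist force passes 120 N, or if a joint passes its speed limit or range.

## Robot

A 6-joint arm with a two-finger parallel gripper is mounted at the origin on a cart in front of the work surface, level with it; the furniture and walls round the work are solid. World frame = base frame: x ahead of the robot, y to its left, z up, the work surface at z = 0. Lengths are in m, angles in rad, forces in N, time in s.
With the tool pointing down it reaches from about 0.35 to 0.8 m from the base axis. Payload 7.3 kg.
Tool frame: the origin (TCP) lies midway between the tips of the shut fingers; the grasp point (between the pads) lies 19 mm behind it; z points along the fingers, y is the line along which they close (so a half turn about z gives the same grasp; the last joint's range is limited). The gripper opens to 85 mm and grips with 20 to 120 N. Pads are 22 mm wide; open, the fingers measure 114 mm over their backs; the gripper's body (76 mm by 85 mm) begins 54 mm behind the grasp point. The pads swing forward as they close: fully open they stand 13 mm farther back than shut.
Start: joints at [0.989, 0.342, 1.524, -0, 1.275, -0.146], TCP at [0.222, 0.476, 0.231] pointing down, gripper open.
Joint ranges: [-2.53, 2.53], [-0.77, 2.02], [0.04, 2.7], [-1, 4.14], [0.28, 2.66], [-3.11, 3.11]. Speed limits (rad/s): [2.57, 2.57, 3.14, 3.14, 3.14, 3.14].

## Interface

Orientations are given as a 3x3 rotation matrix whose columns are the frame's x, y, z axes.
In Python, from bench import read_state, capture, close_job gives the robot as it stands. The module is installed in compiled form; this text tells all that it offers.
- The arm moves only by the tool apply_moves, never from a script. Its argument "steps" is a list of rows, each an object with "slide": the shift along the world's x, y, z in m, a list of three; "spin": the turn about the world's z in rad; "claw": the gripper's target within -1 to 1 (shut at 1, half-way at 0, fully open at -1). In form: [{"slide": [tx, ty, tz], "spin": spin, "claw": claw}, ...]. A call has 1 to 10 rows; each row is the pose to reach, as a shift and turn from the pose commanded when the call began; what a row does not reach only later rows make up. A row lasts 1/12 s, in which the tool goes at most 41.7 mm and 7.16 degrees, less where a joint would pass 70% of its speed; a pose out of reach is approached as far as the arm can. A call with a gripper value outside its range is refused whole. The fingers move at their own pace and stop on an object; "force" is the grip in N (left out, the last holds). Time passes only in rows, so rows that repeat a pose let the fingers close. It gives the time, the measured TCP pose, the force, the opening and the grip force at its end, in the units of the state.
- read_state(): the state, without advancing time (a new reading comes with each control period).
- capture(name): name is "scene" or "side" or "wrist"; returns a dict with "frame" (400x640x3 uint8, red, green, blue), "depth" (400x640 float32, m along the optical axis (not along the pixel's ray), 0 where there is no reading), "camera_matrix" (3x3 intrinsics, pixels), "R" (3x3) and "t" (3): a world point X has camera coordinates R X + t. Camera axes: x right, y down, z forward; pixel columns grow to the right and rows downward; lengths in m; the calibration is good to about 2 mm. A picture is of the moment at which its call begins.
- close_job(): hands the job in; it is judged then, once.
The state is a dict: "t": time; "joints": joint angles; "joint_velocities": joint speeds; "tau": joint torques, N m; "ee_pos": TCP position; "orientation": TCP orientation; "ft_force": force on the tool from outside, world axes, zero at the start; "moment": the same for the moment, N m; "gripper_width": finger opening in m; "finger_force": force on a finger pad.
Only numpy, scipy, OpenCV 4.12 (cv2) and the standard library are available. Lean on these libraries where they do the work, as an engineer would, in place of code of your own. Each camera call takes 0.05 s, during which the arm holds its last target. There are 200 camera calls.

## Working session

There is one attempt and no reset: what is moved stays moved. The work goes in short steps, Python scripts to look and compute and a tool call to move; the robot and the scene stay as the last step left them, time stands still between calls to the robot, and variables do not carry over. Pictures are saved under pics/ and viewed, at most 10 in all, crops included, and the job is handed in when it is done.

Besides the shell and the picture viewer there is one more tool, called as name(argument=value, ...) on one line, values as JSON. apply_moves: Moves the arm, as the interface text tells. Its arguments: {"type":"object","properties":{"steps":{"type":"array","items":{"type":"object","properties":{"slide":{"type":"array","items":{"type":"number"}},"spin":{"type":"number"},"claw":{"type":"number"}}}},"force":{"type":"number"}},"required":["steps"]}

```bash
mkdir -p pics
cat > h.py <<'E'
import numpy as np, cv2
from bench import read_state, capture
def cam(n,save=None):
    c=capture(n)
    if save: cv2.imwrite('pics/'+save,cv2.cvtColor(c['frame'],cv2.COLOR_RGB2BGR))
    return c
def cloud(c):
    d=c['depth'];K=c['camera_matrix'];v,u=np.mgrid[:d.shape[0],:d.shape[1]]
    P=np.stack([(u-K[0,2])/K[0,0]*d,(v-K[1,2])/K[1,1]*d,d],-1)
    X=(P-c['t'])@c['R']; X[d==0]=np.nan; return X
def proj(c,X):
    p=(np.atleast_2d(X)@c['R'].T+c['t'])@c['camera_matrix'].T
    return p[:,:2]/p[:,2:]
def ray(c,uv,z):
    K=c['camera_matrix'];r=c['R'].T@np.linalg.solve(K,[uv[0],uv[1],1]);o=-c['R'].T@c['t']
    return o+r*(z-o[2])/r[2]
E
python3 - <<'E'
from h import *
np.set_printoptions(precision=3,suppress=True)
for n in ['scene','side']:
    c=cam(n,n+'0.png'); print(n,'pos',-c['R'].T@c['t'],'fwd',c['R'][2])
    np.savez(n+'0.npz',**c)
s=read_state(); print(s['orientation'],s['ee_pos'],s['gripper_width'],s['t'])
E
```

```text
scene pos [-0.015  0.955  0.487] fwd [ 0.594 -0.675 -0.437]
side pos [ 0.456 -0.379  0.509] fwd [ 0.037  0.869 -0.494]
[[-0.907  0.422 -0.001]
 [ 0.422  0.907 -0.001]
 [ 0.    -0.001 -1.   ]] [0.221 0.476 0.231] 0.08569759376211873 0.1
```

View pics/scene0.png

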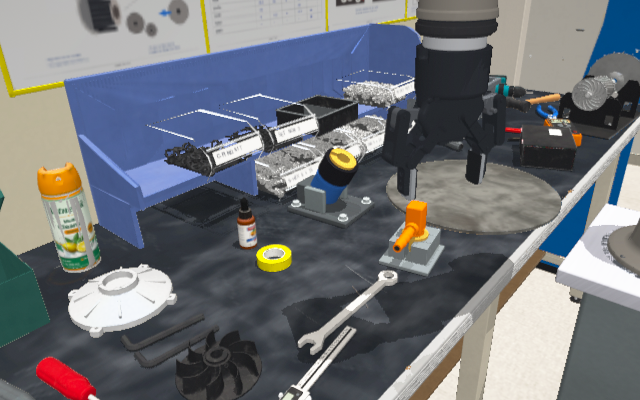

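View pics/side0.png

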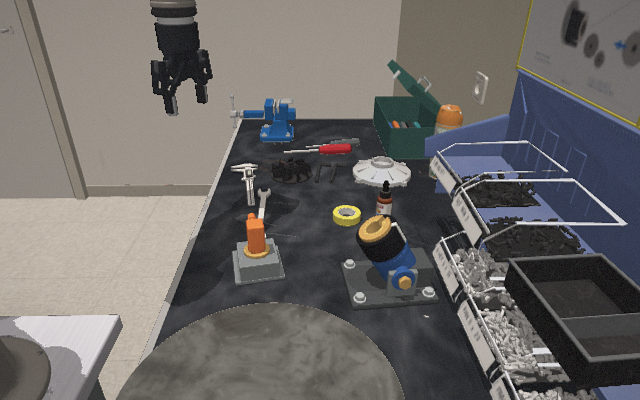

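The scene view shows the elbow (416,220) in its stand with the outlet at (402,243) and the port at (342,158). The side view shows the elbow at (256,237) and the port at (377,232), with the slot at about (376,231). Next I'll take the point clouds.

Run:
```python
from h import *
np.set_printoptions(precision=4,suppress=True)
for n,eb,pb in [('scene',(380,430,195,258),(310,370,140,215)),('side',(238,275,205,262),(335,435,205,300))]:
    c=dict(np.load(n+'0.npz'));X=cloud(c);f=cv2.cvtColor(c['frame'],cv2.COLOR_RGB2HSV)
    def box(b):
        m=np.zeros(f.shape[:2],bool);m[b[2]:b[3],b[0]:b[1]]=1;return m
    h,s,v=[f[...,i].astype(int) for i in range(3)]
    m=box(eb)&(h<13)&(s>170)&(v>80)
    P=X[m];P=P[~np.isnan(P[:,0])]
    print(n,'orange',len(P),P.min(0),P.max(0))
    for lo,hi in [(.05,.072),(.072,.085),(.085,.1),(.1,.13),(.129,.136)]:
        q=P[(P[:,2]>lo)&(P[:,2]<hi)]
        if len(q): print(lo,len(q),q.mean(0),q.min(0),q.max(0))
    # port: fit plane to brass
    m=box(pb)&(h>13)&(h<30)&(s>100)&(v>80)
    P=X[m];P=P[~np.isnan(P[:,0])];P=P[(P[:,2]>.09)]
    print('brass',len(P),np.median(P,0),P.min(0),P.max(0))
    A=P.copy()
    for _ in range(6):
        ce=A.mean(0);nn=np.linalg.svd(A-ce)[2][2];nn*=np.sign(nn[2]);dd=(P-ce)@nn;A=P[abs(dd)<.003]
    print('plane',len(A),ce,nn,np.degrees(np.arccos(nn[2])))
    b=pb;k=cv2.resize(c['frame'][b[2]:b[3],b[0]:b[1]],None,fx=5,fy=5,interpolation=cv2.INTER_CUBIC)
    cv2.imwrite(f'pics/{n}_port.png',cv2.cvtColor(k,cv2.COLOR_RGB2BGR)); 
a=cv2.imread('pics/scene_port.png');b=cv2.imread('pics/side_port.png');H=max(a.shape[0],b.shape[0])
a=cv2.copyMakeBorder(a,0,H-a.shape[0],0,0,0);b=cv2.copyMakeBorder(b,0,H-b.shape[0],0,0,0)
o=np.hstack([a,b]);print(o.shape);cv2.imwrite('pics/ports.png',o[:600,:800])
```

```text
scene orange 15 [0.3413 0.2843 0.056 ] [0.3751 0.3619 0.1009]
0.05 9 [0.3509 0.345  0.0604] [0.3413 0.2987 0.056 ] [0.3683 0.3619 0.0681]
0.072 1 [0.3728 0.2921 0.0756] [0.3728 0.2921 0.0756] [0.3728 0.2921 0.0756]
0.085 4 [0.3733 0.2901 0.097 ] [0.3726 0.2889 0.0945] [0.3742 0.2911 0.0991]
0.1 1 [0.3751 0.2843 0.1009] [0.3751 0.2843 0.1009] [0.3751 0.2843 0.1009]
brass 437 [0.5688 0.2173 0.1201] [0.5402 0.1826 0.1045] [0.5968 0.2493 0.1378]
plane 303 [0.565  0.2216 0.1224] [-0.4831 -0.0519  0.874 ] 29.06861806732316
side orange 500 [0.3402 0.2522 0.0471] [0.3797 0.3598 0.1034]
0.05 192 [0.3625 0.2729 0.0628] [0.3402 0.2535 0.0501] [0.3795 0.3598 0.0717]
0.072 104 [0.3649 0.2587 0.0784] [0.3479 0.2525 0.0721] [0.3787 0.3433 0.085 ]
0.085 124 [0.3654 0.2574 0.0928] [0.3484 0.2522 0.0855] [0.3795 0.2741 0.1   ]
0.1 64 [0.363  0.2695 0.102 ] [0.3482 0.2536 0.1001] [0.3797 0.2845 0.1034]
brass 649 [0.568  0.2212 0.1212] [0.5419 0.1888 0.1045] [0.5915 0.2566 0.1393]
plane 453 [0.566  0.2169 0.124 ] [-0.4938 -0.0455  0.8684] 29.731295819959307
(475, 800, 3)
```

View pics/ports.png

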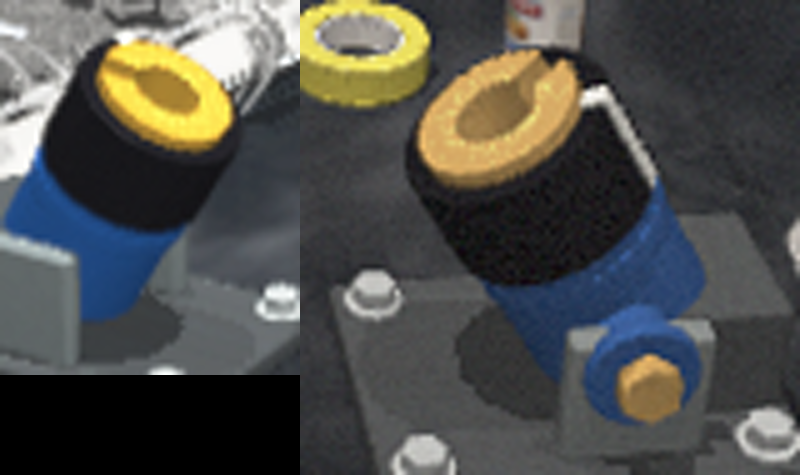

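The scene crop shows the slot at (118,72), and the side crop has the slot at (555,62), the bore centre at (495,110) and the white line from (597,95) to (655,185). I'll convert these to angles.

```bash
cat >> h.py <<'E'
def rayplane(c,uv,p,n):
    K=c['camera_matrix'];r=c['R'].T@np.linalg.solve(K,[uv[0],uv[1],1]);o=-c['R'].T@c['t']
    return o+r*((p-o)@n)/(r@n)
E
python3 - <<'E'
from h import *
np.set_printoptions(precision=4,suppress=True)
n=np.array([-.5*np.cos(.1),-.5*np.sin(.1),.866]); p=np.array([.566,.219,.1235])
up=np.array([np.cos(.1),np.sin(.1),0]);up-=n*(up@n);up/=np.linalg.norm(up);left=np.cross(n,up)
print('up',up,'left',left)
for nm,b,sl in [('scene',(310,370,140,215),(118/5+310,72/5+140)),('side',(335,435,205,300),(335+255/5,205+62/5))]:
    c=dict(np.load(nm+'0.npz'));f=cv2.cvtColor(c['frame'],cv2.COLOR_RGB2HSV);h,s,v=[f[...,i].astype(int) for i in range(3)]
    m=((h>13)&(h<30)&(s>100)&(v>110)).astype(np.uint8);mm=np.zeros_like(m);mm[b[2]:b[2]+40 if nm=='side' else b[3],b[0]:b[1]]=1;m*=mm
    cs=max(cv2.findContours(m,0,1)[0],key=cv2.contourArea)[:,0,:]
    Q=np.array([rayplane(c,u,p,n) for u in cs]);a=np.c_[(Q-p)@up,(Q-p)@left]
    (x,y),r=cv2.minEnclosingCircle(a.astype(np.float32)*1000);print(nm,'circle',x,y,r,'centre',p+up*x/1e3+left*y/1e3)
    q=rayplane(c,sl,p,n)-p;q=np.array([q@up*1e3-x,q@left*1e3-y]);print('slot',q,np.degrees(np.arctan2(q[1],q[0])))
    if nm=='side':
        for px in [(597,95),(610,90),(590,100)]:
            w=rayplane(c,(335+(px[0]-300)/5,205+px[1]/5),p-.006*n,n)-p+.006*n;w=np.array([w@up*1e3-x,w@left*1e3-y]);print('white',w,np.degrees(np.arctan2(w[1],w[0])))
    # stand top & elbow
    X=cloud(c);sb=(375,450,215,275) if nm=='scene' else (230,288,230,285)
    m=np.zeros(h.shape,bool);m[sb[2]:sb[3],sb[0]:sb[1]]=1
    m&=(abs(X[...,2]-.04)<.004)&(s<60);P=X[m];print('stand top',len(P));
    if len(P)>10: print(cv2.minAreaRect((P[:,:2]*1000).astype(np.float32)))
    m=np.zeros(h.shape,bool);m[195:262,(380 if nm=='scene' else 235):(435 if nm=='scene' else 280)]=1
    m&=(h<14)&(s>150)&(abs(X[...,2]-.102)<.004);P=X[m]
    if len(P)>5: print('head top',len(P),P.mean(0),cv2.minAreaRect((P[:,:2]*1000).astype(np.float32)))
    m=np.zeros(h.shape,bool);m[195:262,(380 if nm=='scene' else 235):(435 if nm=='scene' else 280)]=1
    m&=(h<14)&(s>150); P=X[m];P=P[P[:,1]>.3];print('tube pts',len(P),P.mean(0) if len(P) else '')
E
```

```text
up [0.8617 0.0865 0.5   ] left [-0.0998  0.995   0.    ]
scene circle -1.0909180641174316 4.178567886352539 32.75495529174805 centre [0.5646 0.2231 0.123 ]
slot [18.2782  8.8464] 25.826333961759186
stand top 426
((363.84979248046875, 271.88568115234375), (71.10509490966797, 83.83582305908203), 11.87878704071045)
tube pts 26 [0.3492 0.353  0.0602]
side circle 2.225588083267212 -1.3808475732803345 32.14701843261719 centre [0.5681 0.2178 0.1246]
slot [23.4241  9.6965] 22.48728779561415
white [30.442  -9.2798] -16.953052017853103
white [ 34.8972 -10.227 ] -16.333798829269416
white [27.6932 -9.87  ] -19.61639041362573
stand top 650
((364.5224914550781, 268.7485046386719), (70.21674346923828, 81.66893005371094), 11.192211151123047)
head top 165 [0.3635 0.2679 0.1019] ((363.6376037597656, 271.1494140625), (28.98198127746582, 33.776275634765625), 11.344725608825684)
tube pts 46 [0.3458 0.3524 0.0636]
```

apply_moves(steps=[{"slide": [0.143,-0.2055,-0.06],"spin": -0.936,"claw": -1},{"slide": [0.143,-0.2055,-0.06],"spin": -0.936,"claw": -1},{"slide": [0.143,-0.2055,-0.06],"spin": -0.936,"claw": -1},{"slide": [0.143,-0.2055,-0.06],"spin": -0.936,"claw": -1},{"slide": [0.143,-0.2055,-0.06],"spin": -0.936,"claw": -1},{"slide": [0.143,-0.2055,-0.06],"spin": -0.936,"claw": -1},{"slide": [0.143,-0.2055,-0.06],"spin": -0.936,"claw": -1},{"slide": [0.143,-0.2055,-0.06],"spin": -0.936,"claw": -1},{"slide": [0.143,-0.2055,-0.06],"spin": -0.936,"claw": -1},{"slide": [0.143,-0.2055,-0.06],"spin": -0.936,"claw": -1}], force=30)

```text
t: 0.93
ee_pos: [0.3646, 0.2703, 0.1711]
orientation: [[-0.199, 0.98, -0.0], [0.98, 0.199, -0.0], [-0.0, -0.0, -1.0]]
ft_force: [-0.5, 0.8, -0.5]
gripper_width: 0.0854
finger_force: 0.0
```

Run:
```python
from h import *
np.set_printoptions(precision=4,suppress=True)
c=cam('wrist','w1.png');s=read_state();print(s['t'],s['ee_pos'],s['orientation'].tolist() if hasattr(s['orientation'],'tolist') else s['orientation'])
X=cloud(c);f=cv2.cvtColor(c['frame'],cv2.COLOR_RGB2HSV);h,sa,v=[f[...,i].astype(int) for i in range(3)]
m=(h<14)&(sa>150)&(abs(X[...,2]-.102)<.004);P=X[m];print(len(P));
if len(P)>5:print(P.mean(0),cv2.minAreaRect((P[:,:2]*1000).astype(np.float32)))
m=(h<14)&(sa>150)&(X[...,2]<.08)&(X[...,2]>.05);P=X[m];print(len(P),P.mean(0),P.min(0),P.max(0))
print(-c['R'].T@c['t'],c['R'][2])
```

```text
0.9833 [0.3644 0.2706 0.1713] [[-0.20028623772326512, 0.9797374124629509, -0.00015999706761697717], [0.9797374255180409, 0.2002862357567073, -2.8384677823060644e-05], [4.235679601145643e-06, -0.00016244017544780762, -0.999999986797624]]
398
[0.364  0.2771 0.1007] ((365.10235595703125, 274.0622253417969), (28.81655502319336, 30.903236389160156), 12.552766799926758)
838 [0.3587 0.3071 0.0692] [0.3404 0.2855 0.06  ] [0.3753 0.3618 0.08  ]
[0.3512 0.3425 0.3138] [ 0.0563 -0.284  -0.9572]
```

View pics/w1.png

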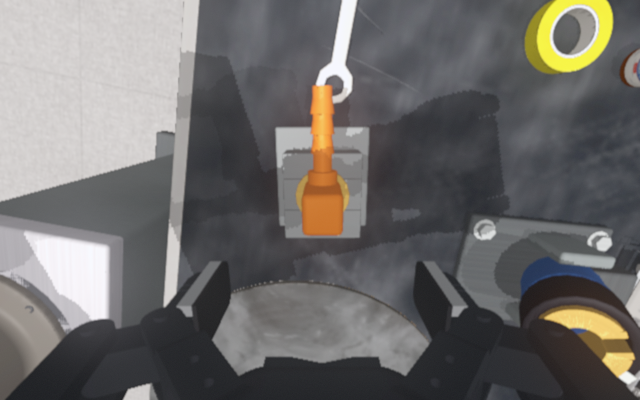

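The wrist view shows the elbow head at (322,205) centred between the fingers with the outlet pointing straight up the image, so the alignment is good. I'll descend and grip.

apply_moves(steps=[{"slide": [0,0.001,-0.04],"spin": 0,"claw": -1},{"slide": [0,0.001,-0.08],"spin": 0,"claw": -1},{"slide": [0,0.001,-0.104],"spin": 0,"claw": -0.5},{"slide": [0,0.001,-0.104],"spin": 0,"claw": 0.2},{"slide": [0,0.001,-0.104],"spin": 0,"claw": 1},{"slide": [0,0.001,-0.104],"spin": 0,"claw": 1},{"slide": [0,0.001,-0.104],"spin": 0,"claw": 1},{"slide": [0,0.001,-0.104],"spin": 0,"claw": 1},{"slide": [0,0.001,-0.104],"spin": 0,"claw": 1},{"slide": [0,0.001,-0.104],"spin": 0,"claw": 1}], force=25)

```text
t: 1.82
ee_pos: [0.3657, 0.2723, 0.0691]
orientation: [[-0.198, 0.98, 0.003], [0.98, 0.198, 0.002], [0.001, 0.004, -1.0]]
ft_force: [-0.9, 2.2, 7.1]
gripper_width: 0.0298
finger_force: 29.3
```

apply_moves(steps=[{"slide": [0,0,0.008],"claw": 1,"spin": 0},{"slide": [0,0,0.016],"claw": 1,"spin": 0},{"slide": [0,0,0.022],"claw": 1,"spin": 0},{"slide": [0,0,0.022],"claw": 1,"spin": 0},{"slide": [0.0014,-0.007,0.023],"claw": 1,"spin": 0},{"slide": [0.0028,-0.0137,0.0235],"claw": 1,"spin": 0},{"slide": [0.0042,-0.0206,0.0235],"claw": 1,"spin": 0},{"slide": [0.0056,-0.0275,0.0225],"claw": 1,"spin": 0},{"slide": [0.0073,-0.0358,0.02],"claw": 1,"spin": 0},{"slide": [0.0073,-0.0358,0.02],"claw": 1,"spin": 0}])

```text
t: 2.65
ee_pos: [0.3723, 0.2343, 0.0871]
orientation: [[-0.196, 0.981, 0.0], [0.981, 0.196, -0.0], [-0.0, 0.0, -1.0]]
ft_force: [1.4, 1.3, 0.1]
gripper_width: 0.0297
finger_force: 29.4
```

Run:
```python
from h import *
c=cam('side');a=cam('scene')
b=cv2.resize(c['frame'][190:300,190:330],None,fx=4,fy=4)
a=cv2.resize(a['frame'][160:270,360:460],None,fx=4,fy=4)
o=np.hstack([b,a])[:, :800];cv2.imwrite('pics/tilt.png',cv2.cvtColor(o,cv2.COLOR_RGB2BGR));print(o.shape)
```

```text
(440, 800, 3)
```

View pics/tilt.png

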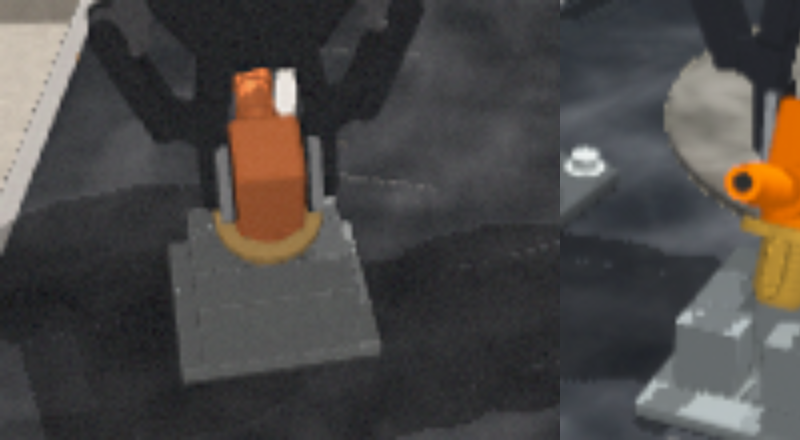

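The elbow has tilted about the hole edge as planned, with the outlet raised (outlet end at (745,182)). Next I'll lift, carry it towards the port and turn.

apply_moves(steps=[{"slide": [0,0,0.04],"spin": 0,"claw": 1},{"slide": [0,0,0.08],"spin": -0.12,"claw": 1},{"slide": [0.01,0,0.118],"spin": -0.24,"claw": 1},{"slide": [0.035,-0.005,0.138],"spin": -0.36,"claw": 1},{"slide": [0.06,-0.01,0.138],"spin": -0.48,"claw": 1},{"slide": [0.085,-0.015,0.138],"spin": -0.6,"claw": 1},{"slide": [0.11,-0.02,0.138],"spin": -0.72,"claw": 1},{"slide": [0.127,-0.022,0.138],"spin": -0.84,"claw": 1},{"slide": [0.127,-0.022,0.138],"spin": -0.96,"claw": 1},{"slide": [0.127,-0.022,0.138],"spin": -1.08,"claw": 1}])

```text
t: 3.58
ee_pos: [0.4989, 0.2126, 0.2238]
orientation: [[0.776, 0.631, -0.003], [0.631, -0.776, -0.002], [-0.004, -0.0, -1.0]]
ft_force: [-0.2, -0.8, -1.2]
gripper_width: 0.0297
finger_force: 29.2
```

Run:
```python
from h import *
np.set_printoptions(precision=4,suppress=True)
s=read_state();print(s['ee_pos'],np.degrees(np.arctan2(s['orientation'][1][1],s['orientation'][0][1])))
im=[]
for n in ['side','wrist','scene']:
    c=cam(n);np.savez(n+'2.npz',**c);p=proj(c,s['ee_pos'])[0].astype(int);print(n,p)
    w=dict(side=(120,100),wrist=(0,0),scene=(100,80))[n]
    k=c['frame'] if n=='wrist' else c['frame'][max(0,p[1]-60):p[1]+90,p[0]-70:p[0]+80]
    im.append(cv2.resize(k,(480,300) if n=='wrist' else (300,300)))
o=np.vstack([np.hstack([im[0],im[2]]),cv2.copyMakeBorder(im[1],0,0,0,120,0)]);print(o.shape)
cv2.imwrite('pics/pre.png',cv2.cvtColor(o,cv2.COLOR_RGB2BGR))
```

```text
[0.4989 0.2126 0.2238] -50.87607356890002
side [334 174]
wrist [320 266]
scene [373 114]
(600, 600, 3)
```

View pics/pre.png

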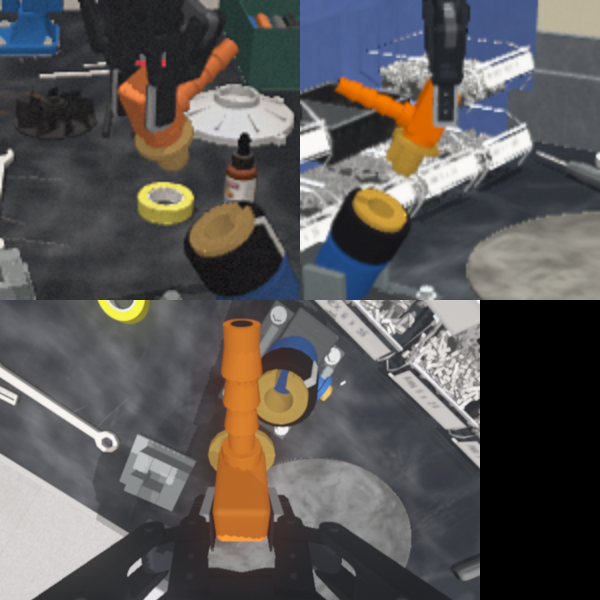

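The wrist view shows the insert at crop (283,395) with its slot pointing up the image, and the white line at (312,385). The elbow is held tilted with its outlet up at (240,340). Now I'll measure both.

```bash
cat >> h.py <<'E'
def hsv(c):
    f=cv2.cvtColor(c['frame'],cv2.COLOR_RGB2HSV).astype(int);return f[...,0],f[...,1],f[...,2]
def plane(P,tol=.002,seed=0):
    r=np.random.default_rng(seed);best=None
    for _ in range(300):
        a=P[r.choice(len(P),3,False)];n=np.cross(a[1]-a[0],a[2]-a[0]);l=np.linalg.norm(n)
        if l<1e-7: continue
        m=abs((P-a[0])@n/l)<tol
        if best is None or m.sum()>best.sum(): best=m
    A=P[best];c=A.mean(0);n=np.linalg.svd(A-c)[2][2];return c,n*np.sign(n[2]),best
E
python3 - <<'E'
from h import *
np.set_printoptions(precision=4,suppress=True)
C0=np.array([.566,.219,.1235])
for nm in ['wrist','side','scene']:
    c=dict(np.load(nm+'2.npz'));X=cloud(c);h,s,v=hsv(c);D=np.linalg.norm(X-C0,axis=-1)
    m=(h>12)&(h<30)&(s>90)&(v>70)&(D<.045)
    P=X[m];ce,n,b=plane(P);P=P[b]
    up=np.array([1,0,0])-n*n[0];up/=np.linalg.norm(up);le=np.cross(n,up)
    a=np.c_[(P-ce)@up,(P-ce)@le]*1e3
    (x,y),r=cv2.minEnclosingCircle(a.astype(np.float32));ctr=ce+up*x/1e3+le*y/1e3
    print(nm,len(P),'n',n,np.degrees(np.arccos(n[2])),'ctr',ctr,'r',r)
    q=a-[x,y];R=np.hypot(*q.T);th=np.degrees(np.arctan2(q[:,1],q[:,0]))
    H=np.histogram(th[(R>17)&(R<26)],bins=36,range=(-180,180))[0];print('hist -180..:',H)
    w=X[(s<50)&(v>140)&(D<.05)];rel=w-ctr;hh=rel@n
    k=(abs(hh+.005)<.004)&(np.linalg.norm(rel,axis=1)>.029)&(np.linalg.norm(rel,axis=1)<.042);rel=rel[k]
    if k.sum()>2: wa=np.degrees(np.arctan2(rel@le,rel@up));print('white',k.sum(),np.median(wa),wa.min(),wa.max())
    # elbow
    G=np.array([.499,.2126,.2428]);D=np.linalg.norm(X-G,axis=-1)
    m=((h<12)|(h>175))&(s>150)&(v>60)&(D<.13);P=X[m];print(' orange',len(P))
    for i in range(3):
        if len(P)<40: break
        ce,n,b=plane(P,.0015,i);print('   plane',b.sum(),ce,n);P=P[~b]
E
```

```text
wrist 2493 n [-0.4956 -0.045   0.8674] 29.84258956327999 ctr [0.5687 0.2202 0.1241] r 29.09666633605957
hist -180..: [45 45 46 45 46 42 46 49 50 52 57 54 57 53 62 63 60 65 62 62  8  0  5 57
 64 60 59 46 30 19 11 12 18 33 48 44]
white 156 -16.92268634374213 -133.03923126783673 -10.157385341233967
 orange 286
   plane 119 [0.5356 0.2546 0.2537] [ 0.5505 -0.8278  0.1083]
   plane 77 [0.5768 0.273  0.2593] [0.7381 0.4981 0.4552]
   plane 66 [0.5244 0.2149 0.2527] [ 0.6853 -0.7267  0.0479]
side 435 n [-0.4874 -0.0534  0.8715] 29.36189411676834 ctr [0.5675 0.2178 0.1248] r 31.011272430419922
hist -180..: [ 7 11  5  9  7  9 11  7  9 10  8 11 10  7  7  8  7  6  7  7  5  0  0  7
  7  7  7  7  7  9  8  9  5  9  6  5]
white 15 -16.041399778987927 -20.687641295722962 -10.173900774093644
 orange 803
   plane 275 [0.5382 0.2366 0.2442] [ 0.4475 -0.7977  0.4042]
   plane 178 [0.4957 0.2085 0.2278] [0.6758 0.5837 0.4501]
   plane 104 [0.5311 0.2287 0.2403] [ 0.5803 -0.7288  0.3634]
scene 260 n [-0.507  -0.0248  0.8616] 30.501740910680617 ctr [0.5659 0.2209 0.1231] r 29.47267723083496
hist -180..: [5 3 4 5 5 4 3 6 6 3 4 4 1 5 4 4 5 6 4 4 2 0 3 0 6 5 5 2 6 3 5 5 5 4 3 4]
white 4 -17.761031070173992 -19.421316235140736 -13.457884287828321
 orange 6
```

```bash
cat >> h.py <<'E'
def Re(psi,t):
    a,b=np.radians([psi,t]);ca,sa,cb,sb=np.cos(a),np.sin(a),np.cos(b),np.sin(b)
    return np.array([[ca*cb,-sa,-ca*sb],[sa*cb,ca,-sa*sb],[sb,0,cb]])
E
python3 - <<'E'
from h import *
np.set_printoptions(precision=1,suppress=True,linewidth=150)
s=np.array([.4989,.2126,.2238])
for t in (27,30):
    R=Re(39.1,t);O=s+[0,0,.020]-.074*R[:,2]
    for nm in ['side','scene','wrist']:
        c=dict(np.load(nm+'2.npz'));X=cloud(c);h,sa,v=hsv(c)
        L=(X-O)@R*1e3
        near=(np.abs(L[...,0])<45)&(np.abs(L[...,1])<32)&(L[...,2]>-12)&(L[...,2]<45)
        m=near&(h>12)&(h<30)&(sa>90)&(v>50);P=L[m]
        sh=P[(P[:,2]<27)&(abs(P[:,1])<16)]
        fl=P[(P[:,2]>27)]
        print(t,nm,'shank',len(sh),'flange',len(fl))
        if len(sh)>8: print('  shank pct5/95',np.percentile(sh,[3,97],0).ravel(),'zmin',sh[:,2].min())
        # axis offset by height: circle r13 fit in xy
        for lo,hi in [(6,16),(16,27)]:
            q=sh[(sh[:,2]>lo)&(sh[:,2]<hi)]
            q=q[np.hypot(q[:,0],q[:,1])<18]
            if len(q)>8:
                from scipy.optimize import least_squares
                r=least_squares(lambda p:np.hypot(q[:,0]-p[0],q[:,1]-p[1])-13,[0,0],loss='soft_l1');print('   axis',lo,hi,len(q),r.x)
        if len(fl)>8: print('  flange',np.percentile(fl,[2,98],0).ravel())
        m=(abs(L[...,0]+16)<6)&(abs(L[...,1])<10)&(L[...,2]>45)&(L[...,2]<92)&((h<12)|(h>175))&(sa>150)
        P=L[m]
        if len(P)>30: A=np.polyfit(P[:,2],P[:,0],1);print('  backface x at z=66:',np.polyval(A,66),'slope deg',np.degrees(np.arctan(A[0])),len(P),'z',P[:,2].min(),P[:,2].max())
E
```

```text
27 side shank 99 flange 219
  shank pct5/95 [-19.3 -13.6  -3.1   9.5   1.3  26.6] zmin -4.416872991299491
   axis 6 16 52 [ 3.8 -0. ]
  flange [-19.6 -23.7  27.5  21.1  14.8  32.7]
  backface x at z=66: -11.92519784273146 slope deg 0.9381995965107786 130 z 45.173064227186835 87.81609499226654
27 scene shank 205 flange 255
  shank pct5/95 [-7.   1.4 -2.2 23.5 15.2 24.6] zmin -3.678680263477917
   axis 6 16 67 [3.  0.3]
   axis 16 27 40 [3.1 0.4]
  flange [-17.3  -5.7  27.7  41.7  24.8  44.3]
27 wrist shank 72 flange 1426
  shank pct5/95 [ 22.2 -15.5  23.7  26.3  15.7  26.9] zmin 22.628000666887157
  flange [ -5.  -22.9  27.6  31.2  21.9  44.3]
30 side shank 94 flange 225
  shank pct5/95 [-13.1 -13.6  -3.2   5.9   1.2  14.9] zmin -4.107666014834804
   axis 6 16 54 [0.4 0. ]
  flange [-22.  -23.7  27.6  18.8  14.7  33.6]
  backface x at z=66: -12.402316447922377 slope deg 3.6728397084731816 126 z 45.82265449332193 88.41325890751392
30 scene shank 207 flange 269
  shank pct5/95 [-10.4   1.4  -2.3  20.8  15.2  24.6] zmin -4.084406466183054
   axis 6 16 76 [0.5 0.4]
   axis 16 27 42 [0.1 0.4]
  flange [-19.2  -5.5  27.6  42.2  24.7  44.4]
30 wrist shank 110 flange 1445
  shank pct5/95 [ 19.7 -15.8  22.7  24.   15.7  27. ] zmin 21.47405158883568
  flange [ -7.3 -22.9  27.4  29.8  21.9  44.5]
```

```bash
cat >> h.py <<'E'
C=np.array([.5682,.2200,.1242]);N=np.array([-.4970,-.0452,.8666]);N/=np.linalg.norm(N)
def tcp(psi,t,d,zoff=.077,xoff=.0035,drop=0):
    R=Re(psi,t);return C-N*(d+drop)+zoff*R[:,2]-xoff*R[:,0]-[0,0,.020]
E
python3 - <<'E'
from h import *
np.set_printoptions(precision=4,suppress=True)
print('now',read_state()['ee_pos'])
for a in [(39,26.5,-.03),(39,26.5,-.012),(38,26.5,-.004),(38,26.5,.003),(38,26.5,.006),(30,28,.006,.077,.0035,.0005),(22,29,.007,.077,.0035,.001),(13,29.7,.008,.077,.0035,.0014),(5.2,29.8,.009,.077,.0035,.0018),(5.2,29.8,.018,.077,.0035,.0018),(5.2,29.8,.030,.077,.0035,.0018)]: print(a[:3],tcp(*a))
E
```

```text
now [0.4982 0.2132 0.2244]
(39, 26.5, -0.03) [0.5242 0.1951 0.1975]
(39, 26.5, -0.012) [0.5331 0.1959 0.1819]
(38, 26.5, -0.004) [0.5367 0.1967 0.175 ]
(38, 26.5, 0.003) [0.5401 0.1971 0.1689]
(38, 26.5, 0.006) [0.5416 0.1972 0.1663]
(30, 28, 0.006) [0.5374 0.2007 0.1649]
(22, 29, 0.007) [0.5347 0.2052 0.1629]
(13, 29.7, 0.008) [0.5327 0.2112 0.1612]
(5.2, 29.8, 0.009) [0.5324 0.2167 0.1599]
(5.2, 29.8, 0.018) [0.5369 0.2172 0.1521]
(5.2, 29.8, 0.03) [0.5429 0.2177 0.1417]
```

apply_moves(steps=[{"slide": [0.025,-0.0175,-0.027],"spin": 0,"claw": 1},{"slide": [0.0252,-0.0178,-0.027],"spin": -0.01,"claw": 1},{"slide": [0.034,-0.017,-0.042],"spin": -0.02,"claw": 1},{"slide": [0.038,-0.0163,-0.0492],"spin": -0.02,"claw": 1},{"slide": [0.038,-0.0163,-0.0492],"spin": -0.02,"claw": 1}])

```text
t: 4.15
ee_pos: [0.5361, 0.197, 0.174]
orientation: [[0.782, 0.623, -0.004], [0.623, -0.783, -0.001], [-0.004, -0.002, -1.0]]
ft_force: [-1.2, 0.3, -2.6]
gripper_width: 0.0295
finger_force: 29.2
```

Run:
```python
from h import *
np.set_printoptions(precision=1,suppress=True,linewidth=150)
s=read_state();o=np.array(s['orientation']);psi=np.degrees(np.arctan2(o[1,0],o[0,0]));print(np.array(s['ee_pos'])*1e3,psi,s['ft_force'])
R=Re(psi,26.5);O=np.array(s['ee_pos'])+[0,0,.020]-.077*R[:,2]+.0035*R[:,0]
print('foot rel C along n',(O-C)@N*1e3)
from scipy.optimize import least_squares
im=[]
for nm in ['side','scene']:
    c=cam(nm);X=cloud(c);h,sa,v=hsv(c);L=(X-O)@R*1e3
    m=(np.abs(L[...,0])<30)&(np.abs(L[...,1])<20)&(L[...,2]>6)&(L[...,2]<27)&(h>12)&(h<30)&(sa>90)&(v>50)
    q=L[m];q=q[np.hypot(q[:,0],q[:,1])<18]
    if len(q)>8: print(nm,len(q),least_squares(lambda p:np.hypot(q[:,0]-p[0],q[:,1]-p[1])-13,[0,0],loss='soft_l1').x)
    p=proj(c,C)[0].astype(int);im.append(cv2.resize(c['frame'][p[1]-60:p[1]+40,p[0]-50:p[0]+50],(400,400),interpolation=cv2.INTER_CUBIC))
cv2.imwrite('pics/entry.png',cv2.cvtColor(np.hstack(im),cv2.COLOR_RGB2BGR))
```

```text
[536.1 197.  174. ] 38.50946873431506 [-1.2  0.3 -2.6]
foot rel C along n 3.465853280117579
side 54 [0.7 0.1]
scene 125 [1.3 0.3]
```

View pics/entry.png

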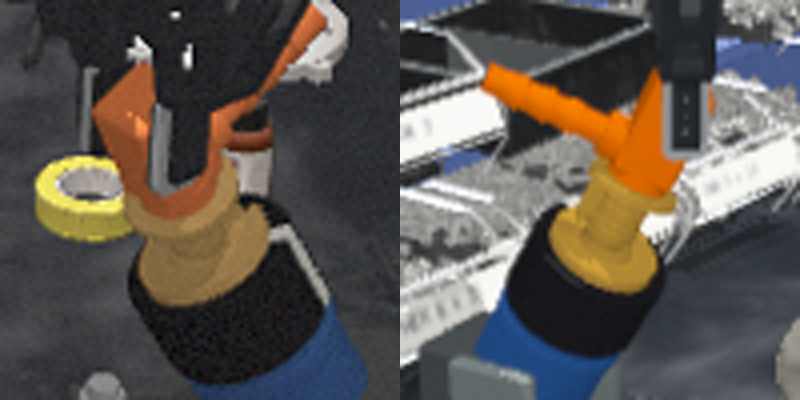

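The views show the shank foot right over the bore mouth (side at about (195,255), scene at about (600,250)), so I'll enter gently.

apply_moves(steps=[{"slide": [0.0003,-0.0003,-0.002],"spin": 0,"claw": 1},{"slide": [0.0015,-0.0003,-0.004],"spin": 0,"claw": 1},{"slide": [0.003,-0.0002,-0.006],"spin": 0,"claw": 1},{"slide": [0.004,-0.0001,-0.0083],"spin": 0,"claw": 1},{"slide": [0.004,-0.0001,-0.0083],"spin": 0,"claw": 1}])

```text
t: 4.67
ee_pos: [0.5402, 0.1975, 0.1672]
orientation: [[0.784, 0.621, -0.002], [0.621, -0.784, -0.0], [-0.001, -0.001, -1.0]]
ft_force: [-2.7, 2.2, -1.6]
gripper_width: 0.0293
finger_force: 29.2
```

apply_moves(steps=[{"slide": [0.001,0,-0.0018],"spin": 0,"claw": 1},{"slide": [0.002,0,-0.0035],"spin": 0,"claw": 1},{"slide": [0.002,0,-0.0035],"spin": 0,"claw": 1}])

```text
t: 4.92
ee_pos: [0.5416, 0.1979, 0.1637]
orientation: [[0.784, 0.621, -0.003], [0.621, -0.784, 0.001], [-0.002, -0.003, -1.0]]
ft_force: [-4.9, 2.7, -2.0]
gripper_width: 0.0298
finger_force: 29.3
```

```bash
cat > look.py <<'E'
from h import *
import sys
from scipy.optimize import least_squares
np.set_printoptions(precision=1,suppress=True,linewidth=150)
t=float(sys.argv[1]);out=sys.argv[2] if len(sys.argv)>2 else None
s=read_state();o=np.array(s['orientation']);psi=np.degrees(np.arctan2(o[1,0],o[0,0]));print(np.array(s['ee_pos'])*1e3,psi,s['ft_force'],s['moment'],s['t'])
R=Re(psi,t);O=np.array(s['ee_pos'])+[0,0,.020]-.077*R[:,2]+.0035*R[:,0]
print('foot depth',-(O-C)@N*1e3,'lat',(O-C-N*((O-C)@N))*1e3)
im=[]
for nm in ['side','scene']:
    c=cam(nm);X=cloud(c);h,sa,v=hsv(c);L=(X-O)@R*1e3
    m=(np.abs(L[...,0])<30)&(np.abs(L[...,1])<20)&(L[...,2]>10)&(L[...,2]<27)&(h>12)&(h<30)&(sa>90)&(v>50)
    q=L[m];q=q[np.hypot(q[:,0],q[:,1])<18]
    if len(q)>8: print(nm,'axis off',len(q),least_squares(lambda p:np.hypot(q[:,0]-p[0],q[:,1]-p[1])-13,[0,0],loss='soft_l1').x)
    m=(abs(L[...,0]+16)<8)&(abs(L[...,1])<10)&(L[...,2]>45)&(L[...,2]<92)&((h<12)|(h>175))&(sa>150);P=L[m]
    if nm=='side' and len(P)>30: A=np.polyfit(P[:,2],P[:,0],1);print('backface x66',np.polyval(A,66),'tilt',t-np.degrees(np.arctan(A[0])),len(P))
    p=proj(c,C)[0].astype(int);im.append(cv2.resize(c['frame'][p[1]-60:p[1]+40,p[0]-50:p[0]+50],(400,400),interpolation=cv2.INTER_CUBIC))
if out: cv2.imwrite('pics/'+out,cv2.cvtColor(np.hstack(im),cv2.COLOR_RGB2BGR))
E
python3 look.py 26.5 in1.png
```

```text
[541.6 197.9 163.7] 38.40589947921765 [-4.9  2.7 -2. ] [0.6 1.2 0.2] 4.9167
foot depth 8.197472138430033 lat [-1.3  0.8 -0.7]
side axis off 51 [-0.9 -2.3]
backface x66 -15.125508678550782 tilt 21.71914087442217 162
scene axis off 95 [0.6 0.6]
```

View pics/in1.png

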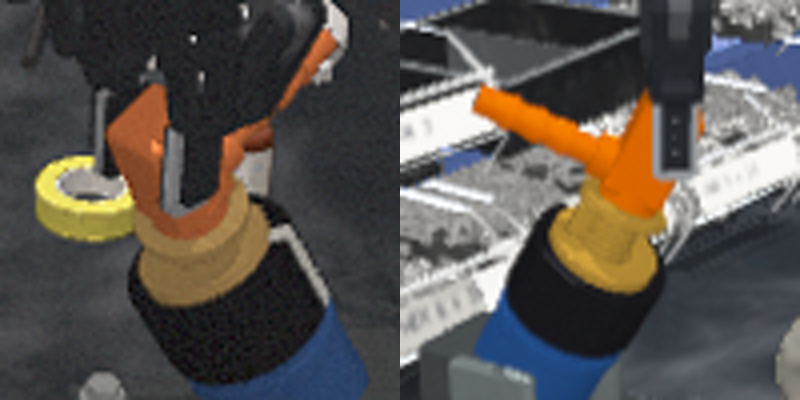

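The shank is about 8 mm in and the key nose is over the slot. Next I'll turn clockwise to the lean plane, removing the sideways tilt, while following the insert down.

apply_moves(steps=[{"slide": [-0.002,0.0017,-0.0005],"spin": -0.07,"claw": 1},{"slide": [-0.0042,0.0035,-0.001],"spin": -0.145,"claw": 1},{"slide": [-0.0056,0.0057,-0.0018],"spin": -0.215,"claw": 1},{"slide": [-0.0069,0.008,-0.0025],"spin": -0.285,"claw": 1},{"slide": [-0.0069,0.008,-0.0025],"spin": -0.285,"claw": 1}])

```text
t: 5.43
ee_pos: [0.5363, 0.2063, 0.1621]
orientation: [[0.927, 0.374, 0.002], [0.374, -0.927, 0.001], [0.002, -0.001, -1.0]]
ft_force: [-0.3, 2.7, -1.0]
gripper_width: 0.0296
finger_force: 29.3
```

```bash
python3 look.py 27 in2.png
```

```text
[536.3 206.3 162.1] 21.955147079527336 [-0.3  2.7 -1. ] [0.7 0.2 0.1] 5.4333
foot depth 9.602534762754113 lat [-1.4  0.1 -0.8]
side axis off 90 [ 0.6 -1.2]
backface x66 -15.769872097750929 tilt 19.179319564550617 73
scene axis off 80 [ 0.3 -0. ]
```

View pics/in2.png

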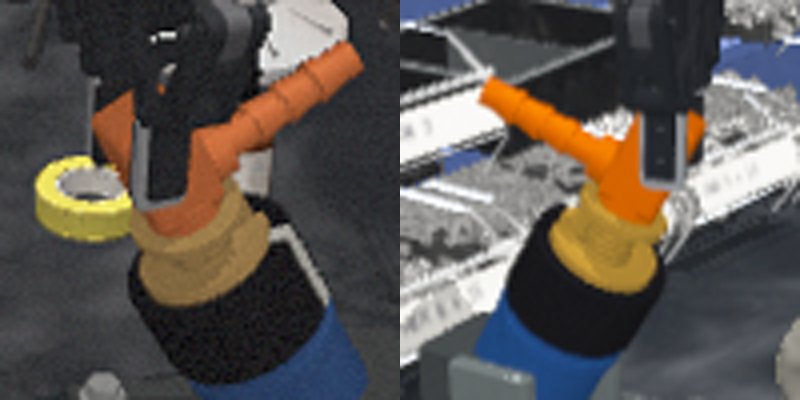

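```bash
cat > slot.py <<'E'
from h import *
np.set_printoptions(precision=4,suppress=True,linewidth=160)
P=[]
up=np.array([1,0,0])-N*N[0];up/=np.linalg.norm(up);le=np.cross(N,up)
for nm in ['wrist','side','scene']:
    c=cam(nm);X=cloud(c);h,s,v=hsv(c);D=X-C;z=D@N*1e3;x=D@up*1e3;y=D@le*1e3;R=np.hypot(x,y);th=np.degrees(np.arctan2(y,x))
    ring=(R>20)&(R<27)&(z<5)&(z>-25)
    br=(h>12)&(h<30)&(s>90)&(v>60)
    top=ring&br&(abs(z)<3.5)
    print(nm,'top z med',np.median(z[top]) if top.any() else None)
    E=np.arange(-180,181,10)
    print(' ang ',E[18-12:18+12]);print(' brass',np.histogram(th[top],E)[0][6:30]);print(' deep ',np.histogram(th[ring&(z<-4)],E)[0][6:30])
    o=((h<12)|(h>175))&(s>150)&(np.linalg.norm(D,axis=-1)<.15)
    if o.sum()>30:
        zz=z[o];rr=R[o];tt=th[o];k=(rr>45)&(rr<110)
        if k.sum()>10: print(' outlet az med',np.median(tt[k]),k.sum(),'tip',np.median(tt[rr>np.percentile(rr,90)]),'rmax',rr.max())
E
python3 slot.py
```

```text
wrist top z med -1.027156078035242
 ang  [-120 -110 -100  -90  -80  -70  -60  -50  -40  -30  -20  -10    0   10   20   30   40   50   60   70   80   90  100  110]
 brass [ 0  0  0  0 10 38 58 74 77 72 48  4  0  0  0  0 28 66 74 70 65 66 61 55]
 deep  [0 0 0 0 0 0 0 0 0 0 0 0 0 0 0 0 0 0 0 0 0 0 0 0]
 outlet az med 16.957655781694214 110 tip 15.746792916995851 rmax 93.2704584038818
side top z med 0.5508381786645831
 ang  [-120 -110 -100  -90  -80  -70  -60  -50  -40  -30  -20  -10    0   10   20   30   40   50   60   70   80   90  100  110]
 brass [4 7 7 6 6 8 7 8 9 7 6 7 5 1 0 3 0 0 0 0 0 0 0 0]
 deep  [0 1 0 0 1 0 0 0 0 0 0 0 0 0 0 4 0 0 0 0 0 0 0 0]
 outlet az med 10.01806295347646 263 tip 12.265161099673948 rmax 90.77571014537475
scene top z med -0.35336253388340044
 ang  [-120 -110 -100  -90  -80  -70  -60  -50  -40  -30  -20  -10    0   10   20   30   40   50   60   70   80   90  100  110]
 brass [4 1 0 0 0 0 0 0 0 0 1 1 4 3 0 2 5 5 4 6 1 5 3 3]
 deep  [0 0 0 0 0 0 0 0 0 0 0 0 3 2 0 0 2 1 2 1 1 0 0 0]
```

The insert top has dropped 1 mm and the slot is now at about 20°, so it is turning with the key. I'll continue to the lean plane.

apply_moves(steps=[{"slide": [-0.001,0.003,-0.0007],"spin": -0.075,"claw": 1},{"slide": [-0.002,0.006,-0.0015],"spin": -0.15,"claw": 1},{"slide": [-0.0022,0.0088,-0.0022],"spin": -0.225,"claw": 1},{"slide": [-0.0023,0.0115,-0.003],"spin": -0.29,"claw": 1},{"slide": [-0.0023,0.0115,-0.003],"spin": -0.29,"claw": 1}])

```text
t: 6.1
ee_pos: [0.5341, 0.217, 0.1589]
orientation: [[0.996, 0.094, 0.001], [0.094, -0.996, 0.0], [0.001, 0.0, -1.0]]
ft_force: [-0.6, 2.5, -1.0]
gripper_width: 0.0296
finger_force: 29.3
```

```bash
python3 look.py 28; python3 slot.py
```

```text
[534.1 217.  158.9] 5.376787872025485 [-0.6  2.5 -1. ] [0.6 0.  0.1] 6.1
foot depth 12.572948950510265 lat [-1.2  0.1 -0.7]
side axis off 111 [-0.4 -0.9]
scene axis off 74 [-0.6  0.3]
wrist top z med -1.733490200752651
 ang  [-120 -110 -100  -90  -80  -70  -60  -50  -40  -30  -20  -10    0   10   20   30   40   50   60   70   80   90  100  110]
 brass [ 0  1 17 42 62 68 67 79 83 51  3  0  0  0  0 39 78 77 69 70 68 53 24  4]
 deep  [0 0 0 0 0 0 0 0 0 0 0 0 0 0 0 0 0 0 0 0 0 0 0 0]
 outlet az med 7.480983081797973 106 tip 6.951447176816083 rmax 132.24311347759473
side top z med -0.32688914228517363
 ang  [-120 -110 -100  -90  -80  -70  -60  -50  -40  -30  -20  -10    0   10   20   30   40   50   60   70   80   90  100  110]
 brass [ 5  5  7  7  7 10  7  6  5  8  8  4  0  0 10  5  0  0  0  0  0  0  0  0]
 deep  [0 0 0 0 0 0 1 1 1 1 0 0 0 0 7 2 0 0 0 0 0 0 0 0]
 outlet az med 1.0841338312131468 287 tip 2.05413293382584 rmax 89.93371974648969
scene top z med -1.0917746923123872
 ang  [-120 -110 -100  -90  -80  -70  -60  -50  -40  -30  -20  -10    0   10   20   30   40   50   60   70   80   90  100  110]
 brass [0 0 0 0 0 0 0 0 0 0 0 2 0 0 3 3 5 4 6 3 5 5 4 5]
 deep  [0 0 0 0 0 0 0 0 0 0 0 3 2 0 0 2 0 1 1 1 1 0 1 1]
```

apply_moves(steps=[{"slide": [0.0006,0.0001,-0.0022],"spin": 0,"claw": 1},{"slide": [0.0016,0.0002,-0.0042],"spin": 0,"claw": 1},{"slide": [0.0026,0.0003,-0.0062],"spin": 0,"claw": 1},{"slide": [0.0037,0.0004,-0.0082],"spin": 0,"claw": 1},{"slide": [0.0047,0.0005,-0.0102],"spin": 0,"claw": 1},{"slide": [0.0047,0.0005,-0.0102],"spin": 0,"claw": 1}])

```text
t: 6.85
ee_pos: [0.539, 0.2173, 0.1484]
orientation: [[0.996, 0.095, 0.001], [0.095, -0.996, 0.0], [0.001, -0.0, -1.0]]
ft_force: [1.6, 4.8, -0.8]
gripper_width: 0.0297
finger_force: 29.5
```

apply_moves(steps=[{"slide": [0.001,0.0001,-0.0018],"spin": 0,"claw": 1},{"slide": [0.002,0.0001,-0.0036],"spin": 0,"claw": 1},{"slide": [0.003,0.0002,-0.0053],"spin": 0,"claw": 1},{"slide": [0.0039,0.0002,-0.0069],"spin": 0,"claw": 1},{"slide": [0.0043,0.0003,-0.0077],"spin": 0,"claw": 1},{"slide": [0.0043,0.0003,-0.0077],"spin": 0,"claw": 1}])

```text
t: 7.35
ee_pos: [0.5399, 0.2173, 0.1429]
orientation: [[0.995, 0.095, -0.005], [0.095, -0.995, -0.001], [-0.005, 0.0, -1.0]]
ft_force: [-17.1, 0.2, 20.7]
gripper_width: 0.0295
finger_force: 33.1
```

```bash
cat > seat.py <<'E'
from h import *
np.set_printoptions(precision=4,suppress=True,linewidth=160)
up=np.array([1,0,0])-N*N[0];up/=np.linalg.norm(up);le=np.cross(N,up)
s=read_state();print(s['t'],np.array(s['ee_pos']),s['ft_force'],s['moment'])
for nm in ['wrist','side','scene']:
    c=cam(nm);X=cloud(c);h,sa,v=hsv(c);D=X-C;z=D@N*1e3;x=D@up*1e3;y=D@le*1e3;R=np.hypot(x,y);th=np.degrees(np.arctan2(y,x))
    br=(h>12)&(h<30)&(sa>90)&(v>50)
    print(nm,'flange top z',[(np.median(z[m]).round(1),m.sum()) for m in [br&(R<22)&(z>-8)&(z<12)]],'outer ring z',[(np.median(z[m]).round(1),m.sum()) for m in [br&(R>25.5)&(R<28)&(z>-6)&(z<4)]])
    ring=(R>25)&(R<28)&(z>-6)&(z<4)&br;E=np.arange(-180,181,10)
    print(' ring ',np.histogram(th[ring],E)[0])
    bl=(v<45)&(R>31)&(R<35.5)&(abs(z+5)<4);print(' collar z',np.median(z[bl]) if bl.any() else None,bl.sum())
    o=((h<12)|(h>175))&(sa>150)&(v>60)&(z>5)&(z<45)&(R>50)&(R<110)&(abs(th)<60)
    if o.sum()>10:
        A=np.polyfit(x[o],y[o],1);print(' outlet n',o.sum(),'med az',np.median(th[o]).round(2),'line dir',np.degrees(np.arctan(A[0])).round(2),'off',A[1].round(2),'rmax',R[o].max().round(1), 'ztip',np.median(z[o&(R>80)]).round(1),'zroot',np.median(z[o&(R<62)]).round(1))
    w=(sa<50)&(v>130)&(R>29.5)&(R<37)&(z<-1.5)&(z>-9)&(abs(th+17)<20)
    if w.any(): print(' white',np.median(th[w]).round(1),w.sum())
E
python3 seat.py
```

```text
7.35 [0.5399 0.2173 0.1429] [-17.1175   0.2369  20.6998] [ 0.2082  2.1646 -0.1168]
wrist flange top z [(np.float64(3.8), np.int64(777))] outer ring z [(np.float64(-2.0), np.int64(591))]
 ring  [ 0  0  0  0  0  0  7 15 31 34 33 39 37 49 44 49  6  0  0  0  0 46 43 43 40 39 34 34 28 19  8  1  0  0  0  0]
 collar z None 0
 outlet n 108 med az 7.3 line dir -5.43 off 17.23 rmax 90.4 ztip 20.6 zroot 19.9
 white -17.6 184
side flange top z [(np.float64(5.2), np.int64(101))] outer ring z [(np.float64(-0.5), np.int64(81))]
 ring  [1 5 3 4 7 6 7 8 7 4 6 7 5 7 5 5 4 3 0 0 4 1 0 0 0 0 0 0 0 0 0 0 0 0 0 1]
 collar z -3.590738409583958 136
 outlet n 232 med az 0.9 line dir 6.61 off -6.29 rmax 87.7 ztip 24.8 zroot 25.3
 white -18.7 14
scene flange top z [(np.float64(4.9), np.int64(101))] outer ring z [(np.float64(-1.6), np.int64(50))]
 ring  [2 2 1 3 0 0 0 0 0 0 0 0 0 0 0 0 1 3 0 1 1 2 3 1 5 2 2 5 3 2 1 5 2 2 4 4]
 collar z -4.465060707449071 71
 white -13.4 3
```

The flange top sits 5.8 mm above the insert ring, which matches the 6 mm flange, so it is seated. I'll let go, rise, and check clearance around the outlet.

apply_moves(steps=[{"slide": [-0.001,0,0.0015],"spin": 0,"claw": 0.6},{"slide": [-0.001,0,0.0015],"spin": 0,"claw": 0},{"slide": [-0.001,0,0.0015],"spin": 0,"claw": -0.2},{"slide": [-0.001,0,0.0015],"spin": 0,"claw": -0.2},{"slide": [-0.001,0,0.03],"spin": 0,"claw": -0.2},{"slide": [-0.001,0,0.07],"spin": 0,"claw": -0.2},{"slide": [-0.001,0,0.1],"spin": 0,"claw": -0.2},{"slide": [-0.001,0,0.1],"spin": 0,"claw": -0.2}])

```text
t: 8.17
ee_pos: [0.5447, 0.2178, 0.2473]
orientation: [[0.995, 0.094, 0.011], [0.094, -0.996, 0.002], [0.011, -0.001, -1.0]]
ft_force: [-0.4, -0.0, 0.9]
gripper_width: 0.0513
finger_force: 0.0
```

```bash
python3 seat.py
python3 - <<'E'
from h import *
np.set_printoptions(precision=3,suppress=True)
for nm in ['scene','side','wrist']:
    c=cam(nm);X=cloud(c);h,s,v=hsv(c)
    m=(X[...,0]>.57)&(X[...,0]<.78)&(X[...,1]>.08)&(X[...,1]<.34)&(X[...,2]>.12)&(X[...,2]<.26)&~(((h<12)|(h>175))&(s>150))&(np.linalg.norm(X-C,axis=-1)>.05)
    P=X[m];print(nm,len(P),P.min(0) if len(P) else '',np.percentile(P,5,0) if len(P) else '',P.max(0) if len(P) else '')
E
```

```text
8.1667 [0.5447 0.2178 0.2473] [-0.4001 -0.0308  0.9037] [-0.0171 -0.0132  0.0277]
wrist flange top z [(np.float64(4.1), np.int64(372))] outer ring z [(np.float64(-1.8), np.int64(242))]
 ring  [ 0  0  0  0  0  2  5 12 12 15 13 15 18 17 18 15  9  0  0  0  1 17 18 15 16 13 13 13 14 10  4  3  0  0  0  0]
 collar z None 0
 outlet n 70 med az 7.94 line dir -1.16 off 12.02 rmax 89.2 ztip 23.1 zroot 20.6
 white -16.8 77
side flange top z [(np.float64(5.4), np.int64(104))] outer ring z [(np.float64(-0.5), np.int64(72))]
 ring  [0 2 3 4 6 6 6 4 8 3 4 5 7 7 6 4 3 3 0 1 3 1 0 0 0 0 0 0 0 0 0 0 0 0 0 1]
 collar z -3.5251724671018354 125
 outlet n 230 med az 1.82 line dir 6.73 off -5.41 rmax 86.3 ztip 26.0 zroot 26.5
 white -19.7 15
scene flange top z [(np.float64(5.3), np.int64(104))] outer ring z [(np.float64(-0.9), np.int64(56))]
 ring  [2 1 1 1 0 0 0 0 0 0 0 0 0 0 0 0 2 3 1 0 1 3 2 3 3 5 4 2 3 3 5 4 7 4 4 2]
 collar z -4.463997368014007 69
 white -14.9 3
scene 1222 [0.589 0.08  0.12 ] [0.607 0.13  0.135] [0.779 0.34  0.192]
side 1866 [0.595 0.08  0.12 ] [0.705 0.09  0.125] [0.78  0.34  0.193]
wrist 1940 [0.588 0.215 0.165] [0.593 0.218 0.17 ] [0.638 0.235 0.193]
```

Run:
```python
from h import *
np.set_printoptions(precision=4,suppress=True)
up=np.array([1,0,0])-N*N[0];up/=np.linalg.norm(up);le=np.cross(N,up)
s=read_state();o=np.array(s['orientation']);print('now',s['ee_pos'],np.arctan2(o[1,0],o[0,0]))
for a in [6,0,-6,-12,-18,-21,-24]:
    r=np.radians(a);d=np.cos(r)*up+np.sin(r)*le;drop=.0019+.0035*max(0,min(.21,np.radians(6-a)))
    P=C+N*(.022-drop)+.070*d;print(a,P-[0,0,.014],'heading',np.arctan2(d[1],d[0]).round(3))
```

```text
now [0.5411 0.2172 0.2391] 0.09460409913470222
6 [0.6186 0.2246 0.1626] heading 0.091
0 [0.6191 0.2173 0.162 ] heading -0.03
-6 [0.619  0.21   0.1612] heading -0.15
-12 [0.618  0.2028 0.1602] heading -0.268
-18 [0.6163 0.1958 0.1589] heading -0.384
-21 [0.6153 0.1924 0.1581] heading -0.441
-24 [0.6141 0.189  0.1572] heading -0.497
```

apply_moves(steps=[{"slide": [0.03,0.003,0],"spin": 0,"claw": 0.1},{"slide": [0.06,0.006,0],"spin": 0,"claw": 0.1},{"slide": [0.0776,0.0074,0],"spin": 0,"claw": 0.1},{"slide": [0.0776,0.0074,0],"spin": 0,"claw": 0.1},{"slide": [0.0776,0.0074,-0.025],"spin": 0,"claw": 0.1},{"slide": [0.0776,0.0074,-0.05],"spin": 0,"claw": 0.1},{"slide": [0.0776,0.0074,-0.07],"spin": 0,"claw": 0.1},{"slide": [0.0776,0.0074,-0.0765],"spin": 0,"claw": 0.1},{"slide": [0.0776,0.0074,-0.0765],"spin": 0,"claw": 0.25},{"slide": [0.0776,0.0074,-0.0765],"spin": 0,"claw": 0.25}])

```text
t: 9.3
ee_pos: [0.6192, 0.225, 0.1647]
orientation: [[0.996, 0.095, -0.0], [0.095, -0.996, -0.0], [-0.0, 0.0, -1.0]]
ft_force: [-1.2, -0.4, 0.6]
gripper_width: 0.0321
finger_force: 0.0
```

apply_moves(steps=[{"slide": [0.0003,-0.0037,-0.0003],"spin": -0.06,"claw": 0.25},{"slide": [0.0005,-0.0073,-0.0006],"spin": -0.121,"claw": 0.25},{"slide": [0.0005,-0.011,-0.001],"spin": -0.181,"claw": 0.25},{"slide": [0.0004,-0.0146,-0.0014],"spin": -0.241,"claw": 0.25},{"slide": [-0.0001,-0.0182,-0.0019],"spin": -0.3,"claw": 0.25},{"slide": [-0.0006,-0.0218,-0.0024],"spin": -0.359,"claw": 0.25},{"slide": [-0.0006,-0.0218,-0.0024],"spin": -0.359,"claw": 0.25}])

```text
t: 9.88
ee_pos: [0.6195, 0.2029, 0.1641]
orientation: [[0.965, -0.263, 0.003], [-0.263, -0.965, 0.001], [0.003, -0.001, -1.0]]
ft_force: [0.2, 0.5, 1.0]
gripper_width: 0.0319
finger_force: 0.1
```

```bash
python3 seat.py
```

```text
9.8833 [0.6195 0.2029 0.1641] [0.2482 0.4619 1.0469] [ 0.0067  0.0483 -0.0317]
wrist flange top z [(np.float64(3.7), np.int64(547))] outer ring z [(np.float64(-2.5), np.int64(152))]
 ring  [ 0  0  0  0  0  5 10 11 10 11 15 21 18 23 24 13  0  0  0  0  8  7  0  0  0  0  0  0  0  0  0  0  0  0  0  0]
 collar z None 0
 outlet n 96 med az -4.61 line dir -8.5 off 5.78 rmax 90.0 ztip 18.2 zroot nan
 white -21.0 9
side flange top z [(np.float64(4.8), np.int64(121))] outer ring z [(np.float64(-0.9), np.int64(62))]
 ring  [3 2 2 7 5 4 1 3 4 5 6 3 5 6 5 5 2 0 2 2 2 1 0 0 0 0 0 0 0 0 0 0 0 0 0 0]
 collar z -3.4701748102958114 120
 outlet n 60 med az -12.41 line dir -6.49 off -4.76 rmax 87.4 ztip 18.9 zroot 26.1
 white -19.6 12
scene flange top z [(np.float64(5.0), np.int64(100))] outer ring z [(np.float64(-1.4), np.int64(66))]
 ring  [2 1 2 2 0 0 0 0 0 0 0 0 0 0 0 0 2 1 1 0 3 2 3 3 3 3 4 4 8 5 5 5 6 3 2 6]
 collar z -4.296132889491603 73
 white -17.9 6
  return _methods._mean(a, axis=axis, dtype=dtype,
  ret = ret.dtype.type(ret / rcount)
```

apply_moves(steps=[{"slide": [-0.0008,-0.0035,-0.0006],"spin": -0.058,"claw": 0.25},{"slide": [-0.0015,-0.006,-0.001],"spin": -0.1,"claw": 0.25},{"slide": [-0.0015,-0.006,-0.001],"spin": -0.1,"claw": 0.25}])

```text
t: 10.28
ee_pos: [0.6174, 0.1972, 0.1616]
orientation: [[0.934, -0.356, 0.001], [-0.356, -0.934, 0.0], [0.001, -0.0, -1.0]]
ft_force: [0.4, 0.7, 0.6]
gripper_width: 0.0322
finger_force: 0.1
```

```bash
cat > tip.py <<'E'
from h import *
import warnings;warnings.simplefilter('ignore')
np.set_printoptions(precision=2,suppress=True,linewidth=160)
up=np.array([1,0,0])-N*N[0];up/=np.linalg.norm(up);le=np.cross(N,up)
s=read_state();print(s['t'],np.array(s['ee_pos'])*1e3,s['ft_force'],s['moment'])
for nm in ['wrist','side','scene']:
    c=cam(nm);h,sa,v=hsv(c);m=(((h<12)|(h>175))&(sa>150)&(v>50)).astype(np.uint8)
    p0=C+N*.0195;vv,uu=np.nonzero(m)
    Q=np.array([rayplane(c,(a,b),p0,N) for a,b in zip(uu,vv)])-p0
    x,y=Q@up*1e3,Q@le*1e3;R=np.hypot(x,y);th=np.degrees(np.arctan2(y,x));k=(R<100)&(abs(th)<60)&(R>30)
    R,th=R[k],th[k];o=[]
    for r in range(46,94,6):
        q=th[(R>r)&(R<=r+6)]
        if len(q)>3: lo,hi=np.percentile(q,[1,99]);o.append((r+3,round((lo+hi)/2,1),round((hi-lo)/57.3*(r+3),1)))
    print(nm,o)
    X=cloud(c);D=X-C;z=D@N*1e3;xx=D@up*1e3;yy=D@le*1e3;RR=np.hypot(xx,yy);t2=np.degrees(np.arctan2(yy,xx))
    w=(sa<50)&(v>130)&(RR>29.5)&(RR<37)&(z<-1.5)&(z>-9)&(abs(t2+17)<15)
    if w.any(): print(' white',np.median(t2[w]),(t2[w].min()+t2[w].max())/2,w.sum())
    br=(h>12)&(h<30)&(sa>90)&(v>50);ring=br&(RR>25)&(RR<28.5)&(z>-6)&(z<3)
    print(' ring z',np.median(z[ring]),'flange z',np.median(z[br&(RR<22)&(z>-8)&(z<12)]),np.histogram(t2[ring],np.arange(-60,61,5))[0])
E
python3 tip.py
```

```text
10.2833 [617.44 197.17 161.57] [0.37 0.71 0.57] [ 0.07 -0.01  0.02]
wrist [(67, np.float64(-9.6), np.float64(17.9)), (73, np.float64(-10.4), np.float64(19.3)), (79, np.float64(-10.3), np.float64(16.9)), (85, np.float64(-10.4), np.float64(15.5)), (91, np.float64(-10.5), np.float64(15.7))]
 ring z -2.833826781878119 flange z 3.3991146879878817 [16 14 18 21 15  8  0  0  0  0  0  0  0  0  0  8  9  1  0  0  0  0  0  0]
side [(49, np.float64(11.8), np.float64(60.2)), (55, np.float64(-6.5), np.float64(27.0)), (85, np.float64(-11.9), np.float64(17.0))]
 white -18.798137152221564 -18.872879570768745 13
 ring z -1.3038749934143679 flange z 4.4306418023102525 [2 4 5 2 5 1 4 1 1 0 0 0 1 4 1 2 2 0 2 0 0 0 0 0]
scene []
 white -18.130352362998984 -17.524806943940035 6
 ring z -1.5141210469557547 flange z 4.906880283700728 [0 0 0 0 0 0 0 0 1 0 0 1 0 2 0 1 1 1 0 1 1 3 0 1]
```

apply_moves(steps=[{"slide": [-0.0006,-0.0027,-0.0005],"spin": -0.045,"claw": 0.25},{"slide": [-0.0013,-0.0054,-0.001],"spin": -0.09,"claw": 0.25},{"slide": [-0.002,-0.0081,-0.0016],"spin": -0.135,"claw": 0.25},{"slide": [-0.002,-0.0081,-0.0016],"spin": -0.135,"claw": 0.25}])

```text
t: 10.77
ee_pos: [0.6152, 0.1896, 0.1596]
orientation: [[0.878, -0.479, 0.0], [-0.479, -0.878, 0.001], [-0.0, -0.001, -1.0]]
ft_force: [-1.0, 2.3, 1.1]
gripper_width: 0.0324
finger_force: 1.0
```

```bash
python3 tip.py
```

```text
10.7667 [615.15 189.58 159.64] [-1.02  2.34  1.07] [0.33 0.08 0.05]
wrist [(67, np.float64(-16.5), np.float64(18.5)), (73, np.float64(-16.5), np.float64(19.1)), (79, np.float64(-16.8), np.float64(17.1)), (85, np.float64(-16.8), np.float64(15.6)), (91, np.float64(-16.8), np.float64(15.5))]
 ring z -2.8627767641811026 flange z 3.256858621979565 [18 18 18 14  0  0  0  0  0  0  0  0  0  7 12  7  0  0  0  0  0  0  0  0]
side [(49, np.float64(0.9), np.float64(52.9)), (79, np.float64(-16.6), np.float64(22.9)), (85, np.float64(-16.4), np.float64(22.7)), (91, np.float64(-21.9), np.float64(4.7))]
 white -19.38212135712123 -18.82459317212785 10
 ring z -1.5245689501010302 flange z 4.362795536310281 [2 2 3 5 1 3 2 1 0 0 0 1 2 3 0 1 1 0 0 0 0 0 0 0]
scene []
 white -17.520238418441416 -16.73808332599821 4
 ring z -1.9636033297770654 flange z 4.677361279850148 [0 0 0 0 0 0 0 0 0 1 0 0 0 1 0 2 1 0 0 1 1 1 3 0]
```

apply_moves(steps=[{"slide": [-0.0005,-0.0018,-0.0004],"spin": -0.03,"claw": 0.25},{"slide": [-0.0011,-0.0038,-0.0008],"spin": -0.06,"claw": 0.25},{"slide": [-0.0011,-0.0038,-0.0008],"spin": -0.06,"claw": 0.25},{"slide": [-0.0011,-0.0038,-0.0008],"spin": -0.06,"claw": 0.25}])

```text
t: 11.25
ee_pos: [0.6141, 0.1856, 0.1587]
orientation: [[0.849, -0.529, -0.0], [-0.529, -0.849, 0.0], [-0.0, -0.0, -1.0]]
ft_force: [-0.4, 2.6, 1.5]
gripper_width: 0.032
finger_force: 1.2
```

```bash
python3 tip.py
```

```text
11.25 [614.08 185.62 158.66] [-0.4   2.6   1.46] [0.44 0.04 0.03]
wrist [(67, np.float64(-19.9), np.float64(18.4)), (73, np.float64(-19.7), np.float64(19.3)), (79, np.float64(-19.9), np.float64(17.3)), (85, np.float64(-20.1), np.float64(15.6)), (91, np.float64(-20.2), np.float64(15.6))]
 ring z -2.867562363305596 flange z 3.3402513130432894 [22 22 18  0  0  0  0  0  0  0  0  0 11 14  5  2  0  0  0  0  0  0  0  0]
side [(49, np.float64(-1.3), np.float64(56.9)), (79, np.float64(-20.1), np.float64(24.8)), (85, np.float64(-20.1), np.float64(23.3)), (91, np.float64(-25.5), np.float64(2.7))]
 white -19.51023903241011 -17.079212273776488 14
 ring z -1.3787481352047077 flange z 4.513264478850772 [2 5 2 4 3 4 1 1 0 0 0 1 7 1 1 0 0 0 0 0 0 0 0 0]
scene []
 white -19.354343242392773 -19.170599053872404 6
 ring z -1.9184318215893033 flange z 4.763019966033119 [0 0 0 0 0 0 0 0 0 1 0 0 1 0 1 2 2 0 0 1 2 1 0 2]
```

apply_moves(steps=[{"slide": [0.0012,0.005,0.0009],"spin": 0.08,"claw": 0.25},{"slide": [0.0023,0.0095,0.0018],"spin": 0.16,"claw": 0.25},{"slide": [0.003,0.012,0.0023],"spin": 0.2,"claw": 0.25},{"slide": [0.0034,0.0135,0.0026],"spin": 0.225,"claw": 0.25},{"slide": [0.0034,0.0135,0.0026],"spin": 0.225,"claw": 0.25}])

```text
t: 11.82
ee_pos: [0.6176, 0.1985, 0.1611]
orientation: [[0.945, -0.327, -0.0], [-0.327, -0.945, -0.001], [0.0, 0.001, -1.0]]
ft_force: [-0.2, -0.4, 0.9]
gripper_width: 0.0317
finger_force: 0.0
```

```bash
python3 tip.py
```

```text
11.8167 [617.64 198.54 161.1 ] [-0.2  -0.4   0.88] [-0.01  0.   -0.01]
wrist [(67, np.float64(-27.8), np.float64(1.5)), (73, np.float64(-20.2), np.float64(17.1)), (79, np.float64(-19.2), np.float64(18.2)), (85, np.float64(-19.8), np.float64(16.6)), (91, np.float64(-19.3), np.float64(15.2))]
 white -11.574153675565165 -11.634832147240676 21
 ring z -2.779971170728183 flange z 3.4939967550241686 [ 0  0  0  0  0  0  0  0  0  0  0  1 19 15 16 14 10  2  1  0  0  0  0  0]
side [(49, np.float64(-0.7), np.float64(57.2)), (55, np.float64(-17.8), np.float64(25.1)), (85, np.float64(-18.9), np.float64(22.8)), (91, np.float64(-24.6), np.float64(4.7))]
 white -19.15154823858792 -18.78189735844789 16
 ring z -1.606807543919371 flange z 4.321217607209244 [4 4 3 1 3 3 3 0 0 0 0 3 2 2 1 0 0 0 0 0 0 0 0 0]
scene []
 white -17.91533443831937 -18.509153953416394 6
 ring z -1.6815393424345655 flange z 4.862275507660714 [0 0 0 0 0 0 0 0 0 0 1 0 0 2 0 1 1 1 0 1 1 3 0 1]
```

apply_moves(steps=[{"slide": [0.0004,0.0018,0.0003],"spin": 0.028,"claw": 0.25},{"slide": [0.0004,0.0018,0.0003],"spin": 0.028,"claw": 0.25},{"slide": [0.0004,0.0018,0.0003],"spin": 0.028,"claw": 0.25}])

```text
t: 12.22
ee_pos: [0.6179, 0.2003, 0.1615]
orientation: [[0.953, -0.303, -0.0], [-0.303, -0.953, -0.0], [-0.0, 0.0, -1.0]]
ft_force: [-0.0, 0.3, 0.1]
gripper_width: 0.0318
finger_force: 0.0
```

```bash
python3 tip.py
```

```text
12.2167 [617.9  200.33 161.5 ] [-0.    0.32  0.15] [-0.06 -0.07  0.02]
wrist [(61, np.float64(-29.3), np.float64(0.9)), (67, np.float64(-28.0), np.float64(1.4)), (73, np.float64(-26.5), np.float64(1.5)), (79, np.float64(-19.3), np.float64(18.5)), (85, np.float64(-19.6), np.float64(17.1)), (91, np.float64(-19.3), np.float64(15.4))]
 white -12.437610572361246 -12.137150599954786 32
 ring z -2.8502605324301538 flange z 3.5446459820710703 [ 0  0  0  0  0  0  0  0  0  0  0  1 18 13 23 20 13  4  0  0  0  0  0  0]
side [(49, np.float64(-0.7), np.float64(57.2)), (55, np.float64(-17.9), np.float64(25.1)), (85, np.float64(-18.6), np.float64(21.8))]
 white -18.028408041402084 -17.38754145860224 15
 ring z -1.5264990118329085 flange z 4.32701947308599 [3 3 4 3 1 3 2 0 0 0 1 3 1 2 1 0 0 0 0 0 0 0 0 0]
scene []
 white -16.26750087395701 -18.275404768231198 4
 ring z -1.6174187817792645 flange z 5.1530672574980425 [0 0 0 0 0 0 0 0 0 0 0 0 1 1 1 1 0 0 0 1 2 1 1 2]
```

apply_moves(steps=[{"slide": [0.0004,0.0018,0.0003],"spin": 0.028,"claw": 0.25},{"slide": [0.0006,0.003,0.0005],"spin": 0.045,"claw": 0.25},{"slide": [0.0006,0.003,0.0005],"spin": 0.045,"claw": 0.25}])

```text
t: 12.62
ee_pos: [0.6186, 0.2036, 0.1621]
orientation: [[0.966, -0.258, 0.0], [-0.258, -0.966, -0.0], [0.0, 0.0, -1.0]]
ft_force: [0.8, -0.5, 0.4]
gripper_width: 0.0317
finger_force: 0.1
```

```bash
python3 tip.py | grep -v ring
```

```text
12.6167 [618.59 203.62 162.11] [ 0.83 -0.54  0.38] [-0.01  0.02 -0.05]
wrist [(61, np.float64(-27.0), np.float64(0.6)), (67, np.float64(-25.6), np.float64(1.7)), (73, np.float64(-17.9), np.float64(17.3)), (79, np.float64(-16.9), np.float64(18.5)), (85, np.float64(-17.3), np.float64(17.0)), (91, np.float64(-16.9), np.float64(15.3))]
 white -11.397273040650516 -11.41337895689401 14
side [(49, np.float64(1.4), np.float64(53.6)), (55, np.float64(-15.4), np.float64(25.6)), (85, np.float64(-16.7), np.float64(21.8)), (91, np.float64(-21.9), np.float64(4.7))]
 white -19.199935989920256 -18.363425876850197 13
scene []
 white -16.873349655020018 -18.62071629403382 6
```

apply_moves(steps=[{"slide": [-0.0012,-0.005,-0.0008],"spin": -0.08,"claw": 0.15},{"slide": [-0.0012,-0.005,-0.0008],"spin": -0.08,"claw": 0.05},{"slide": [-0.0012,-0.005,-0.0008],"spin": -0.08,"claw": 0.05},{"slide": [-0.0012,-0.005,0.02],"spin": -0.08,"claw": 0.05},{"slide": [-0.0012,-0.005,0.05],"spin": -0.08,"claw": 0.05},{"slide": [-0.0012,-0.005,0.08],"spin": -0.08,"claw": 0.05},{"slide": [-0.04,-0.005,0.11],"spin": -0.08,"claw": 0.05},{"slide": [-0.1,-0.005,0.12],"spin": -0.08,"claw": 0.05},{"slide": [-0.1,-0.005,0.12],"spin": -0.08,"claw": 0.05},{"slide": [-0.1,-0.005,0.12],"spin": -0.08,"claw": 0.05}])

```text
t: 13.6
ee_pos: [0.515, 0.1993, 0.2848]
orientation: [[0.944, -0.331, 0.002], [-0.331, -0.944, 0.001], [0.001, -0.002, -1.0]]
ft_force: [0.9, -0.1, 0.2]
gripper_width: 0.0408
finger_force: 0.0
```

```bash
python3 tip.py; python3 seat.py | grep -v ring
python3 - <<'E'
from h import *
c=cam('wrist');cv2.imwrite('pics/fin.png',cv2.cvtColor(c['frame'],cv2.COLOR_RGB2BGR))
E
```

```text
13.6 [515.03 199.31 284.82] [ 0.87 -0.08  0.24] [ 0.02 -0.02 -0.  ]
wrist [(49, np.float64(-16.5), np.float64(16.8)), (55, np.float64(-16.7), np.float64(18.8)), (61, np.float64(-16.8), np.float64(18.9)), (67, np.float64(-17.0), np.float64(16.4)), (73, np.float64(-23.6), np.float64(1.1)), (79, np.float64(-16.9), np.float64(15.3)), (85, np.float64(-17.0), np.float64(14.3)), (91, np.float64(-16.5), np.float64(10.6))]
 ring z -2.922814667804663 flange z 3.145110149871578 [11 10 11  9  1  0  0  0  0  0  0  0 10  9 14  7 14 12 10  9 11 10 10  8]
side [(49, np.float64(1.4), np.float64(53.7)), (55, np.float64(-15.5), np.float64(25.5)), (61, np.float64(-16.6), np.float64(25.2)), (67, np.float64(-15.6), np.float64(25.7)), (73, np.float64(-16.1), np.float64(28.1)), (79, np.float64(-17.0), np.float64(25.0)), (85, np.float64(-16.4), np.float64(22.7)), (91, np.float64(-21.9), np.float64(4.7))]
 white -17.285157006421585 -18.510116203053748 13
 ring z -1.5293399778224177 flange z 4.328993418050312 [2 3 3 5 2 0 3 0 0 0 1 2 4 1 1 1 1 0 0 0 0 0 0 0]
scene []
 white -18.704082114348104 -18.528430977391128 5
 ring z -1.7360343071377304 flange z 4.827178788518747 [0 0 0 0 0 0 0 0 0 0 1 0 1 0 2 1 2 1 0 1 1 1 0 2]
13.75 [0.519  0.1987 0.2824] [-0.8099 -0.4267 -0.4968] [-0.002  -0.0044 -0.0271]
 collar z None 0
 outlet n 53 med az -16.78 line dir -17.68 off 1.29 rmax 89.4 ztip 21.3 zroot 19.8
 collar z -3.5506775818727068 124
 outlet n 254 med az -22.3 line dir -13.46 off -10.27 rmax 88.4 ztip 24.5 zroot 25.0
 white -18.1 10
 collar z -4.644600872199536 58
 white -17.5 6
```

View pics/fin.png

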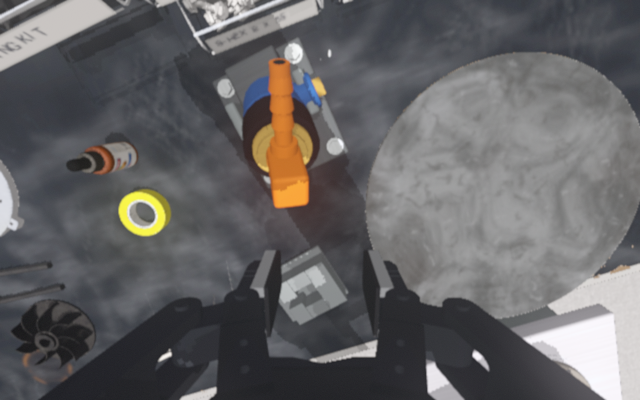

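The elbow (285,145) is seated with its outlet lying over the white line. Flange top minus insert ring is about 6 mm in all three views, so it is fully down. The bottle (100,157) and tape roll (145,212) show no sign of being disturbed, and the arm is clear.

```bash
python3 -c "
from bench import close_job
print(close_job())"
```

```text
the job is handed in; nothing more can be done
None
```

The job is handed in at about 14 s: the elbow is screwed into the port with its flange down on the insert, the outlet measured within about 2° of the white line, and the arm clear. I never moved near the bottle, tape roll or spanner, though the last picture shows only the bottle and tape.

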